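# Store the sample tin in the chilled drawer and latch it

## Task

Take the small flat caviar tin that stands on the bench and set it down, without dropping it, flat and right way up wholly on the white ice brick in the open cooler drawer, then let go of it. Slide the drawer fully shut without slamming it, and only then press the sprung latch lever on top of the cooler all the way down until it snaps over and stays down by itself. Leave the big tin and the glass jar where they stand, and the grey logger lying in its drawer bay.

Things in the scene. Friction and masses are not known exactly. Their poses are not given: they have to be found in the camera images.
- tin: the sample: a small flat round closed steel tin with a dark rubber band round it, 60 mm diameter, 28 mm tall, about 0.14 kg, standing alone on the bench; origin at the centre of its underside, z up. It is the smallest and flattest of the three round things on the bench, which may stand in any order
- ice_brick: white hard-plastic ice brick, 100 x 100 x 14 mm, lying loose on the floor of one of the two drawer bays (either the left or the right one); origin at the centre of its underside, its top face is 14 mm above that
- logger: grey temperature logger, 60 (x) x 80 (y) x 24 mm, lying loose in the other drawer bay; origin at the centre of its underside. Bystander
- big_tin: big round closed steel tin with a rubber band, 100 mm diameter, 50 mm tall, on the bench; origin at the centre of its underside. Bystander
- jar: glass jar with a steel cap, 58 mm diameter, 75 mm tall, on the bench; origin at the centre of its underside. Bystander
- cooler: fixed bench-top cooler, 250 deep (x) x 300 wide (y) x 125 mm high; origin at the bottom of the middle of its front face; its x axis points from the front to the back, y to the left seen from the robot, z up. The drawer slides out of its front along -x. The latch bracket stands on its top at x 47 to 77 mm, y -115 to -65 mm, 161 mm above the bench
- drawer (a joint): opening of the drawer in m: 0 is fully shut with the drawer front flush with the cooler front; about 0.16 to 0.18 at the start; it stays where it is left (about 1.5 N of friction)
- drawer_handle (a point): middle of the drawer's bar handle, a horizontal bar 120 mm long along the cooler's y, 35 mm in front of the drawer front and 75 mm above the bench; the drawer front is 14 mm thick, 258 mm wide and its top edge is 105 mm above the bench
- drawer_floor (a point): point on the drawer floor (36 mm above the bench) at the middle of the divider, axes as the cooler's. Two bays lie left and right of it, each 136 mm (x) by 121 mm (y), centred 63.5 mm to either side in y; bay side, back and divider walls are 6 mm thick with their tops 70 mm above the bench; the bay's front side is the drawer front, whose outer face is 82 mm from this point
- latch (a joint): angle of the latch lever in rad: 0 is up (the arm rises 0.5 rad towards the robot), 0.5 is fully down (arm level, its hook in front of the drawer front). It springs back up if released before about 0.33, and beyond that it snaps to 0.5 and stays; pressing takes up to about 10 N on the pad
- latch_pad (a point): centre of the top of the black press pad at the free end of the latch lever, pad 40 mm long (x) by 34 mm wide (y). The lever turns about an axis parallel to the cooler's y at cooler x 62 mm, y -90 mm, 147 mm above the bench; with the lever fully down this point is at cooler x 7 mm, y -90 mm, 155 mm above the bench; up, it is at about x 18 mm and 180 mm above the bench

How it is judged:
On the way, in this order (a step that is already met when the one before it is completed fails the run):
1. the tin stands flat on the ice brick in the open drawer and is let go (x of tin in the frame of ice_brick between -0.024 and 0.024 m and y of tin in the frame of ice_brick between -0.024 and 0.024 m and z of tin in the frame of ice_brick between 0.01 and 0.018 m and angle between each of tin, ice_brick's own z axis and vertical below 0.1 rad and z of ice_brick in the frame of drawer_floor below 0.006 m and contact force between tin and the fingers below 0.1 N and linear speed of tin below 0.03 m/s and value of joint drawer above 0.1 m), for 0.2 s.
2. the drawer is slid fully shut, with the tin still on the ice brick (x of tin in the frame of ice_brick between -0.024 and 0.024 m and y of tin in the frame of ice_brick between -0.024 and 0.024 m and z of tin in the frame of ice_brick between 0.01 and 0.018 m and angle between each of tin, ice_brick's own z axis and vertical below 0.1 rad and z of ice_brick in the frame of drawer_floor below 0.006 m and value of joint drawer below 0.005 m), for 0.2 s.
3. the latch lever is pressed fully down (value of joint latch above 0.46 rad and value of joint drawer below 0.005 m), for 0.1 s.
At the end, for the whole second after the job is handed in: the tin rests released and upright (0.1 rad) on the ice brick, its centre within 24 mm of the brick's along each side; drawer shut within 5 mm; latch down above 0.46 rad; logger and brick flat in the drawer; big tin and jar upright within 30 mm of their starts (all of step 3 and x of tin in the frame of ice_brick between -0.024 and 0.024 m and y of tin in the frame of ice_brick between -0.024 and 0.024 m and z of tin in the frame of ice_brick between 0.01 and 0.018 m and angle between each of tin, ice_brick's own z axis and vertical below 0.1 rad and z of ice_brick in the frame of drawer_floor below 0.006 m and contact force between tin and the fingers below 0.1 N and linear speed of tin below 0.02 m/s and angle between logger's own z axis and vertical below 0.15 rad and z of logger in the frame of drawer_floor below 0.01 m and x of logger in the frame of drawer_floor between -0.07 and 0.07 m and y of logger in the frame of drawer_floor between -0.125 and 0.125 m and distance of each of big_tin, jar from where it was at the start of the episode below 0.03 m and angle between each of big_tin, jar's own z axis and vertical below 0.2 rad); the robot touches nothing.
It fails at once if the tin is dropped or thrown (moves faster than 0.6 m/s while no finger holds it) (linear speed of tin above 0.6 m/s and contact force between tin and the fingers below 0.1 N).
It fails at once if the drawer is slammed (faster than 0.5 m/s) (velocity of joint drawer below -0.5 m/s).
It fails at once if the big tin or the glass jar is knocked over or moved by more than 30 mm (not (distance of each of big_tin, jar from where it was at the start of the episode below 0.03 m and angle between each of big_tin, jar's own z axis and vertical below 0.2 rad)).
It also fails if it takes over 54 s, if anything falls off the work surface, if the arm or the gripper's body presses on something with over 40 N, if the wrist force passes 120 N, or if a joint passes its speed limit or range.

## Robot

A 6-joint arm with a two-finger parallel gripper is mounted at the origin on the work surface. World frame = base frame: x ahead of the robot, y to its left, z up, the work surface at z = 0. Lengths are in m, angles in rad, forces in N, time in s.
With the tool pointing down it reaches from about 0.425 to 0.95 m from the base axis. Payload 3.5 kg.
Tool frame: the origin (TCP) lies between the finger pads; the fingertips stand 19 mm ahead of it and the grasp point (between the pads) is the TCP; z points along the fingers, y is the line along which they close (so a half turn about z gives the same grasp; the last joint's range is limited). The gripper opens to 85 mm and grips with 20 to 120 N. Pads are 22 mm wide; open, the fingers measure 114 mm over their backs; the gripper's body (76 mm by 85 mm) begins 54 mm behind the grasp point. The pads swing forward as they close: fully open they stand 13 mm farther back than shut.
Start: joints at [1.013, 0.286, 1.577, -0, 1.279, -0.15], TCP at [0.268, 0.62, 0.25] pointing down, gripper open.
Joint ranges: [-2.77, 2.77], [-0.9, 2.22], [0.21, 2.48], [-1.53, 4.67], [0.24, 2.81], [-2.84, 2.84]. Speed limits (rad/s): [2.79, 2.79, 3.14, 3.14, 3.14, 3.14].

## Interface

Orientations are given as a unit quaternion [x, y, z, w].
In Python, from plant import monitor, eyes, ctrl gives the robot as it stands.
- The arm moves only by the shell command python3 -m handwheel 'ROWS' [FORCE]. ROWS is JSON, a list of rows, each a list of 7 numbers: the shift along the tool's x, y, z in units of 40 cm (1.0 is 40 cm), then the turn, a rotation vector about the tool's x, y, z in units of pi rad (1.0 is pi rad), then the opening, from -1 (shut) to 1 (fully open). A call has 1 to 12 rows; each row is the pose to reach, as a shift and turn from the pose commanded when the call began, along the tool's axes at that moment, turning the shorter way round; what a row does not reach only later rows make up. A row lasts 1/8 s, in which the tool goes at most 62.5 mm and 10.7 degrees, less where a joint would pass 70% of its speed; a pose out of reach is approached as far as the arm can. A call with a number of a shift or a turn outside -1 to 1 is refused whole. A call with a gripper value outside its range is refused whole. The fingers move at their own pace and stop on an object; FORCE is the grip in N (left out, the last holds). Time passes only in rows, so rows that repeat a pose let the fingers close. It gives the time, the measured TCP pose, the force, the opening and the grip force at its end, in the units of the state.
- monitor.get_state(): the state, without advancing time (a new reading comes with each control period).
- eyes.read_camera(name): name is "side" or "top"; returns the picture (384x512x3 uint8, red, green, blue); there is no depth.
- eyes.camera_params(name): a dict with "K" (3x3 intrinsics, pixels), "k1" (the pictures are not rectified: a ray, as slopes to the right and down, at radius r is drawn at 1 + k1 r^2 times it, then the intrinsics apply), "R" (3x3) and "t" (3): a world point X has camera coordinates R X + t. Camera axes: x right, y down, z forward; pixel columns grow to the right and rows downward; lengths in m; the calibration is good to about 2 mm. A picture is of the moment at which its call begins. camera_params takes no time and is no camera call.
- ctrl.sign_off(): hands the job in; it is judged then, once.
The state is a dict: "time": time; "qpos": joint angles; "dq": joint speeds; "joint_efforts": joint torques, N m; "eef_pos": TCP position; "tcp_rot": TCP orientation; "contact_force": force on the tool from outside, world axes, zero at the start; "wrist_torque": the same for the moment, N m; "opening": opening from 0.0 (shut) to 1.0 (fully open); "finger_force": force on a finger pad.
Only numpy, scipy, OpenCV 4.12 (cv2) and the standard library are available. Lean on these libraries where they do the work, as an engineer would, in place of code of your own. Each camera call takes 0.05 s, during which the arm holds its last target. There are 200 camera calls.

## Working session

There is one attempt and no reset: what is moved stays moved. The work goes in short steps, Python scripts to look and compute and a shell command to move; the robot and the scene stay as the last step left them, time stands still between calls to the robot, and variables do not carry over. Pictures are saved under pics/ and viewed, at most 11 in all, crops included, and the job is handed in when it is done.

```bash
mkdir -p pics; cat > h.py <<'E'
import numpy as np, cv2
from plant import monitor, eyes, ctrl
def cam(n):
    p=eyes.camera_params(n); return {k:np.array(v,float) for k,v in p.items() if k in("K","k1","R","t")}
def ray(n,u,v):
    c=cam(n); d=np.linalg.inv(c["K"])@[u,v,1.]; m=d[:2].copy(); s=m.copy()
    for _ in range(30): s=m/(1+float(c["k1"])*(s@s))
    return -c["R"].T@c["t"], c["R"].T@np.array([s[0],s[1],1.])
def onz(n,u,v,z):
    o,d=ray(n,u,v); return o+d*(z-o[2])/d[2]
def proj(n,X):
    c=cam(n); q=c["R"]@np.array(X,float)+c["t"]; s=q[:2]/q[2]; s=s*(1+float(c["k1"])*(s@s)); return (c["K"]@[s[0],s[1],1])[:2]
def snap(n,name):
    im=eyes.read_camera(n)[:,:,::-1].copy(); cv2.imwrite(f"pics/{name}.png",im); return im
E
python3 - <<'E'
from h import *
a=snap("top","top0");b=snap("side","side0")
for n in("top","side"):
    c=cam(n);print(n,c["K"].tolist(),c["k1"],(-c["R"].T@c["t"]).round(3),c["R"].round(3).tolist())
print(monitor.get_state())
E
```

```text
top [[426.5880125050666, 0.0, 262.7250571082511], [0.0, 426.5880125050666, 189.5124753918506], [0.0, 0.0, 1.0]] -0.022273712799849858 [ 0.404 -0.118  1.099] [[-0.014, -0.999, -0.035], [-0.983, 0.02, -0.183], [0.184, 0.031, -0.982]]
side [[474.3624629402891, 0.0, 259.3737736128801], [0.0, 474.3624629402891, 193.0600219239954], [0.0, 0.0, 1.0]] -0.11431299389172715 [0.177 0.445 0.983] [[-0.808, -0.589, 0.004], [-0.462, 0.63, -0.625], [0.365, -0.507, -0.781]]
{'time': 0.1, 'qpos': array([ 1.01305864e+00,  2.87112731e-01,  1.57803388e+00, -1.91024645e-05,
        1.27860647e+00, -1.50008992e-01]), 'dq': array([ 0.00227944, -0.00211253, -0.00205872, -0.00091294,  0.00109425,
       -0.00225978]), 'joint_efforts': array([ 7.08083317e-04, -4.07293653e+01, -2.93699419e+01, -1.51366107e-04,
        3.37078956e-03, -5.65434579e-07]), 'eef_pos': array([0.267339  , 0.61919624, 0.24905991]), 'tcp_rot': array([ 2.02452332e-01,  9.79291523e-01, -1.01645260e-03, -3.65754763e-04]), 'contact_force': array([-0.51294018, -0.34799504,  0.96924995]), 'wrist_torque': array([ 0.04529373, -0.01288079, -0.01968865]), 'finger_force': 0.0, 'opening': 0.9950689728841097}
```

View pics/top0.png

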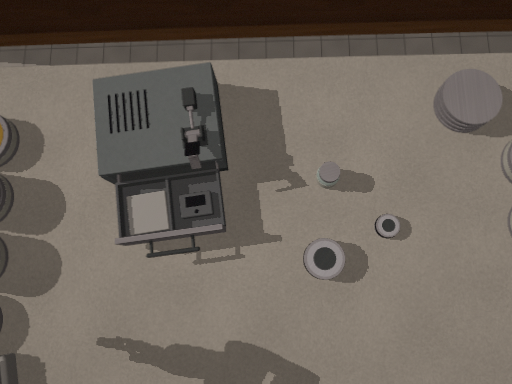

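View pics/side0.png

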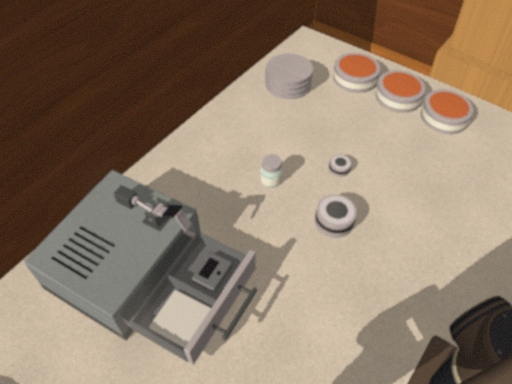

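Top view: small tin at (388,226), big tin (325,259), jar (329,172). The brick is in the left bay at (152,212), the logger at (195,203) and the latch pad around (193,148).

```bash
python3 - <<'E'
from h import *
a=cv2.imread("pics/top0.png");b=cv2.imread("pics/side0.png")
cv2.imwrite("pics/crop0.png",cv2.resize(a[60:265,85:235],None,fx=2.9,fy=2.9,interpolation=cv2.INTER_CUBIC))
c=cv2.resize(a[205:245,370:410],None,fx=10,fy=10,interpolation=cv2.INTER_CUBIC); d=cv2.resize(b[145:185,320:360],None,fx=10,fy=10,interpolation=cv2.INTER_CUBIC)
cv2.imwrite("pics/tin0.png",np.hstack([c,d]))
# brick
g=cv2.cvtColor(a,cv2.COLOR_BGR2GRAY)[185:242,125:175]
m=(g>120).astype(np.uint8); n,l,s,ce=cv2.connectedComponentsWithStats(m); i=1+s[1:,4].argmax()
r=cv2.minAreaRect(np.argwhere(l==i)[:,::-1].astype(np.float32)); bx=cv2.boxPoints(r)+[125,185]
print(r,ce[i]+[125,185],bx); print([onz("top",*p,.05)[:2].round(4) for p in bx],onz("top",*(ce[i]+[125,185]),.05))
print(onz("top",388.5,225.5,.028),onz("side",340.5,161,.028))
E
```

```text
((24.037540435791016, 26.81911277770996), (39.02497482299805, 33.41659164428711), 83.2901611328125) [149.2149088  211.82712133] [[130.16382313 194.3924942 ]
 [163.35152817 190.48805618]
 [167.9112587  229.24573135]
 [134.7235527  233.15016937]]
[array([0.5942, 0.2513]), array([0.6025, 0.1667]), array([0.5044, 0.1524]), array([0.496 , 0.2356])] [0.54882101 0.20091774 0.05      ]
[ 0.50650039 -0.39653044  0.028     ] [ 0.51062694 -0.39670904  0.028     ]
```

View pics/crop0.png

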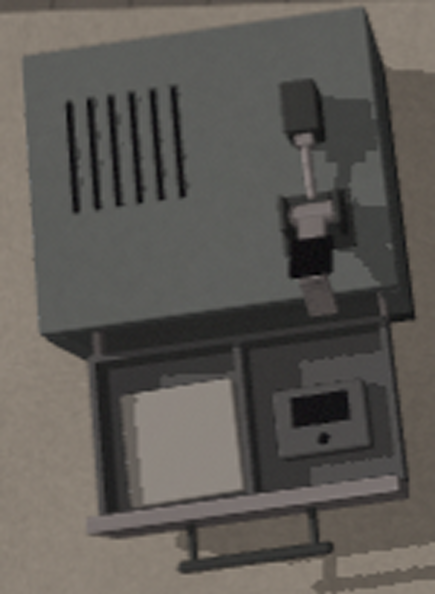

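View pics/tin0.png

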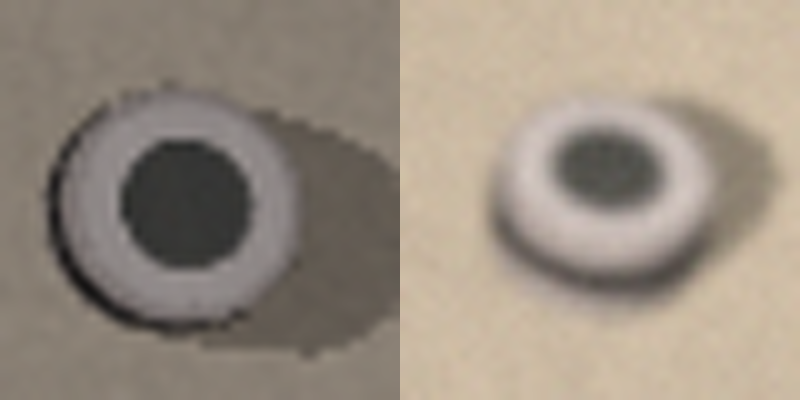

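```bash
python3 - <<'E'
from h import *
P=lambda x,y,z:onz("top",85+x/2.9-.4,60+y/2.9-.4,z)
def seg(n,a,b,z):
    p,q=P(*a,z),P(*b,z);d=q-p;print(n,p[:2].round(4),q[:2].round(4),"len",np.linalg.norm(d).round(4),"ang",np.degrees(np.arctan2(d[1],d[0])).round(2))
seg("coolback",(23,57),(363,8),.125);seg("coolleft",(40,333),(23,57),.125)
seg("coolfront",(40,333),(412,285),.125)
seg("handle",(178,569),(332,547),.081)
seg("frontouter",(88,534),(398,492),.105)
seg("brickback",(122,397),(230,378),.05);seg("brickleft",(133,506),(122,397),.05);seg("brickright",(243,491),(230,378),.05)
seg("baywallback",(97,360),(385,322),.07)
print(onz("top",388.2,225,.028),onz("side",340.3,161.6,.028))
b=cv2.imread("pics/side0.png");cv2.imwrite("pics/crops.png",cv2.resize(b[170:360,100:270],None,fx=3,fy=3,interpolation=cv2.INTER_CUBIC))
E
```

```text
coolback [0.8739 0.3336] [0.9092 0.0401] len 0.2956 ang -83.15
coolleft [0.6303 0.3039] [0.8739 0.3336] len 0.2454 ang 6.95
coolfront [0.6303 0.3039] [ 0.6638 -0.0026] len 0.3083 ang -83.77
handle [0.4388 0.1957] [0.455  0.0682] len 0.1285 ang -82.75
frontouter [0.467  0.2633] [0.4971 0.0108] len 0.2543 ang -83.2
brickback [0.5889 0.2601] [0.6039 0.1653] len 0.096 ang -81.03
brickleft [0.4938 0.2462] [0.5889 0.2601] len 0.0961 ang 8.28
brickright [0.5052 0.1512] [0.6039 0.1653] len 0.0997 ang 8.13
baywallback [0.6182 0.2762] [0.6463 0.0271] len 0.2507 ang -83.57
[ 0.50776301 -0.39586858  0.028     ] [ 0.50995574 -0.39443933  0.028     ]
```

View pics/crops.png

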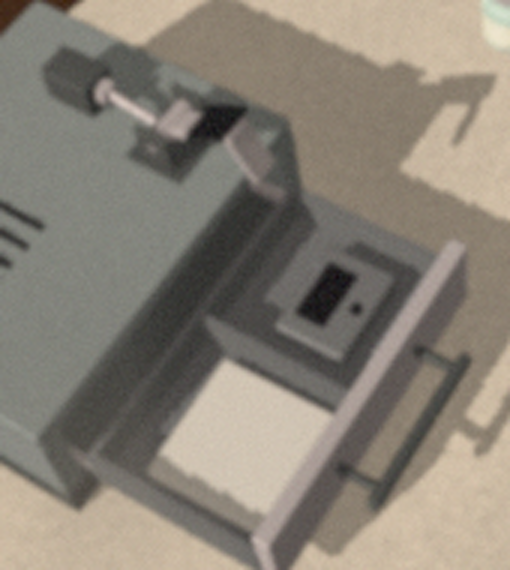

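Side crop confirms it: brick in the left bay (crop corners about (225,360) and (335,408)), logger in the right bay, lever up with black pad at crop (215,122). The cooler is yawed about 6.8°. Planning the tin approach.

```bash
cat >> h.py <<'E'
from scipy.spatial.transform import Rotation as Ro
def rot(ang,tilt=0):
    y=np.array([np.cos(ang),np.sin(ang),0]); z=np.array([0,0,-1.]); return Ro.from_matrix(np.c_[np.cross(y,z),y,z])
def rows(*T):
    """T: (x,y,z,toolyangle_deg) -> row numbers from the present pose"""
    s=monitor.get_state(); p=s["eef_pos"]; R=Ro.from_quat(s["tcp_rot"])
    for t in T:
        d=R.inv().apply(np.array(t[:3])-p)/.4; w=(R.inv()*rot(np.radians(t[3]))).as_rotvec()/np.pi
        print(t,np.r_[d,w].round(4).tolist())
E
python3 -c "
from h import *
print(onz('side',175-.3,290-.3,.05),onz('top',325,258,.05)[:2],onz('top',329,170,.075)[:2])
rows((.5,.1,.25,6.8),(.509,-.395,.12,6.8))"
```

```text
[0.60309119 0.1669979  0.05      ] [ 0.42836998 -0.23297279] [ 0.64076248 -0.24850317]
(0.5, 0.1, 0.25, 6.8) [-1.0487, -0.961, -0.0006, -0.0007, 0.0003, 0.3324]
(0.509, -0.395, 0.12, 6.8) [-1.5601, -2.0874, 0.3266, -0.0007, 0.0003, 0.3324]
```

```bash
R='[-0.93,-0.87,0,0,0,0.332,1]'; python3 -m handwheel '[[-0.93,-0.87,0,0,0,0.332,1],[-0.93,-0.87,0,0,0,0.332,1],[-0.93,-0.87,0,0,0,0.332,1],[-0.93,-0.87,0,0,0,0.332,1],[-0.93,-0.87,0,0,0,0.332,1],[-0.93,-0.87,0,0,0,0.332,1],[-0.93,-0.87,0,0,0,0.332,1],[-0.93,-0.87,0,0,0,0.332,1],[-0.93,-0.87,0,0,0,0.332,1],[-0.93,-0.87,0,0,0,0.332,1]]'; python3 -c "
from h import *
rows((.508,-.2,.25,6.8),(.509,-.395,.12,6.8))"
```

```text
time: 1.35
eef_pos: [0.471, 0.1524, 0.2499]
tcp_rot: [0.664, 0.748, -0.0, -0.001]
contact_force: [0.2, 0.8, -0.1]
opening: 1.002
finger_force: 0.0
(0.508, -0.2, 0.25, 6.8) [-0.8858, -0.0121, -0.0007, -0.0003, -0.0002, -0.0001]
(0.509, -0.395, 0.12, 6.8) [-1.3704, -0.0669, 0.3241, -0.0003, -0.0002, -0.0001]
```

```bash
python3 -m handwheel '[[-1,-0.04,0,0,0,0,1],[-1,-0.04,0,0,0,0,1],[-1,-0.04,0,0,0,0,1],[-1,-0.04,0,0,0,0,1],[-1,-0.04,0,0,0,0,1],[-1,-0.04,0,0,0,0,1],[-1,-0.04,0,0,0,0,1],[-1,-0.04,0,0,0,0,1]]'; python3 -c "
from h import *
rows((.509,-.395,.15,6.8),(.509,-.395,.1,6.8))"
```

```text
time: 2.35
eef_pos: [0.5036, -0.246, 0.2498]
tcp_rot: [0.664, 0.748, 0.0, -0.001]
contact_force: [0.0, -0.2, -0.5]
opening: 0.995
finger_force: 0.0
(0.509, -0.395, 0.15, 6.8) [-0.3718, -0.0309, 0.2491, -0.0002, -0.0004, 0.0004]
(0.509, -0.395, 0.1, 6.8) [-0.372, -0.0308, 0.3741, -0.0002, -0.0004, 0.0004]
```

```bash
python3 -m handwheel '[[-0.372,-0.031,0.25,0,0,0,1],[-0.372,-0.031,0.25,0,0,0,1],[-0.372,-0.031,0.25,0,0,0,1],[-0.372,-0.031,0.374,0,0,0,1],[-0.372,-0.031,0.374,0,0,0,1],[-0.372,-0.031,0.48,0,0,0,1],[-0.372,-0.031,0.565,0,0,0,1],[-0.372,-0.031,0.565,0,0,0,1],[-0.372,-0.031,0.565,0,0,0,1]]'; python3 -c "
from h import *
rows((.509,-.395,.024,6.8)); snap('top','t1'); b=snap('side','s1'); cv2.imwrite('pics/s1c.png',cv2.resize(b[90:250,250:430],None,fx=3,fy=3))"
```

```text
time: 3.48
eef_pos: [0.5105, -0.3957, 0.0274]
tcp_rot: [0.663, 0.749, -0.0, 0.002]
contact_force: [0.5, -0.8, 0.9]
opening: 0.998
finger_force: 0.0
(0.509, -0.395, 0.024, 6.8) [0.0022, -0.0035, 0.0084, 0.0008, 0.001, 0.0009]
```

View pics/s1c.png

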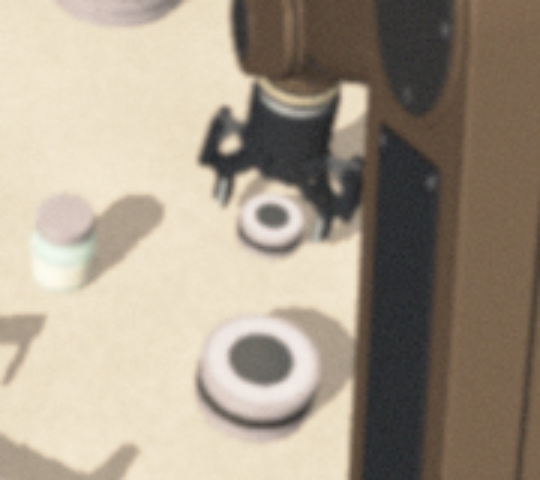

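The fingers straddle the tin (crop ~(271,220)), so I'm closing.

```bash
python3 -m handwheel '[[0,0,0.006,0,0,0,0.6],[0,0,0.006,0,0,0,0.2],[0,0,0.006,0,0,0,-0.2],[0,0,0.006,0,0,0,-1],[0,0,0.006,0,0,0,-1],[0,0,0.006,0,0,0,-1],[0,0,0.006,0,0,0,-1],[0,0,0.006,0,0,0,-1]]' 40;  python3 -m handwheel '[[0,0,-0.06,0,0,0,-1],[0,0,-0.15,0,0,0,-1],[0,0,-0.3,0,0,0,-1],[0,0,-0.46,0,0,0,-1],[0,0,-0.46,0,0,0,-1],[0,0,-0.46,0,0,0,-1]]' 40; python3 -c "
from h import *
rows((.52,-.05,.22,6.8),(.552,.206,.2,6.8))"
```

```text
time: 4.58
eef_pos: [0.5094, -0.3962, 0.0233]
tcp_rot: [0.663, 0.748, -0.0, 0.001]
contact_force: [-0.2, 1.6, 5.9]
opening: 0.685
finger_force: 43.8
time: 5.32
eef_pos: [0.508, -0.395, 0.2046]
tcp_rot: [0.663, 0.748, 0.0, -0.001]
contact_force: [-0.2, 0.9, -3.2]
opening: 0.687
finger_force: 43.8
(0.52, -0.05, 0.22, 6.8) [0.8529, 0.133, -0.0373, -0.0005, -0.0006, 0.0004]
(0.552, 0.206, 0.2, 6.8) [1.4786, 0.289, 0.0136, -0.0005, -0.0006, 0.0004]
```

```bash
python3 -m handwheel '[[0.1,0.02,0,0,0,0,-1],[0.22,0.04,0,0,0,0,-1],[0.853,0.133,-0.03,0,0,0,-1],[0.853,0.133,-0.03,0,0,0,-1],[0.853,0.133,-0.03,0,0,0,-1],[0.853,0.133,-0.03,0,0,0,-1],[0.853,0.133,-0.03,0,0,0,-1],[0.853,0.133,-0.03,0,0,0,-1],[0.853,0.133,-0.03,0,0,0,-1]]'; python3 -c "
from h import *
rows((.552,.206,.2,6.8),(.552,.206,.1,6.8))"
```

```text
time: 6.45
eef_pos: [0.5201, -0.0516, 0.2166]
tcp_rot: [0.664, 0.748, -0.001, -0.001]
contact_force: [-0.2, 0.1, -2.3]
opening: 0.683
finger_force: 43.7
(0.552, 0.206, 0.2, 6.8) [0.6302, 0.1553, 0.0415, -0.0007, -0.0002, -0.0001]
(0.552, 0.206, 0.1, 6.8) [0.63, 0.1558, 0.2915, -0.0007, -0.0002, -0.0001]
```

```bash
python3 -m handwheel '[[0.2,0.05,0.02,0,0,0,-1],[0.35,0.08,0.04,0,0,0,-1],[0.5,0.12,0.04,0,0,0,-1],[0.6,0.15,0.04,0,0,0,-1],[0.63,0.156,0.04,0,0,0,-1],[0.63,0.156,0.15,0,0,0,-1],[0.63,0.156,0.15,0,0,0,-1],[0.63,0.156,0.15,0,0,0,-1]]'; python3 -c "
from h import *
rows((.552,.206,.0745,6.8)); a=snap('top','t2'); b=snap('side','s2'); cv2.imwrite('pics/c2.png',np.hstack([cv2.resize(b[160:360,90:290],(480,480)),cv2.resize(a[150:270,90:170],(320,480))]))"
```

```text
time: 7.45
eef_pos: [0.5531, 0.2058, 0.1586]
tcp_rot: [0.664, 0.748, 0.0, 0.0]
contact_force: [0.5, 0.2, -1.6]
opening: 0.686
finger_force: 43.9
(0.552, 0.206, 0.0745, 6.8) [0.0008, -0.0028, 0.2102, 0.0001, 0.0001, -0.0003]
```

View pics/c2.png

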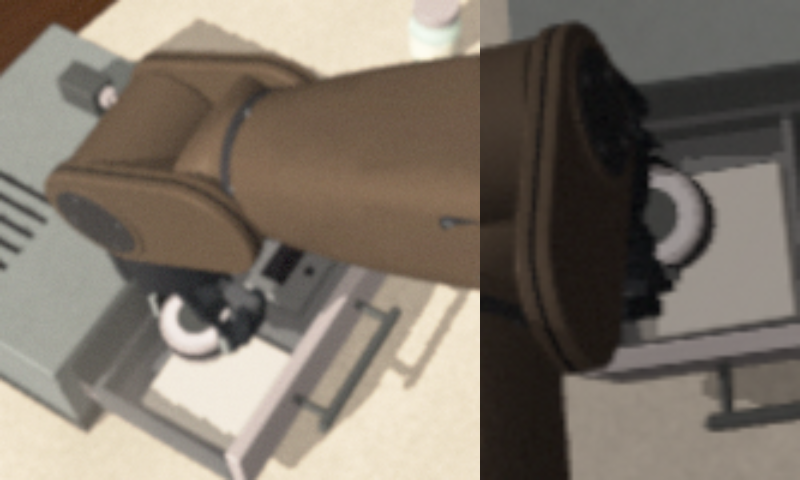

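The tin is held level over the brick. Lowering slowly.

```bash
python3 -m handwheel '[[0,-0.003,0.08,0,0,0,-1],[0,-0.003,0.15,0,0,0,-1],[0,-0.003,0.19,0,0,0,-1],[0,-0.003,0.2,0,0,0,-1],[0,-0.003,0.204,0,0,0,-1],[0,-0.003,0.204,0,0,0,-1],[0,-0.003,0.204,0,0,0,-1]]';python3 -m handwheel '[[0,0,0.004,0,0,0,-1],[0,0,0.006,0,0,0,-1],[0,0,0.006,0,0,0,-1]]'
```

```text
time: 8.43
eef_pos: [0.5518, 0.2072, 0.0773]
tcp_rot: [0.663, 0.748, 0.001, 0.001]
contact_force: [-0.5, 0.2, -2.0]
opening: 0.687
finger_force: 44.0
time: 8.8
eef_pos: [0.5511, 0.207, 0.0738]
tcp_rot: [0.663, 0.748, -0.0, -0.0]
contact_force: [1.1, 0.4, -2.5]
opening: 0.689
finger_force: 44.0
```

```bash
python3 -m handwheel '[[0,0,0.002,0,0,0,-1],[0,0,0.004,0,0,0,-1],[0,0,0.004,0,0,0,-1],[0,0,0.004,0,0,0,-1]]'
```

```text
time: 9.3
eef_pos: [0.5518, 0.2071, 0.0733]
tcp_rot: [0.663, 0.748, 0.0, 0.0]
contact_force: [-1.7, 0.5, 4.4]
opening: 0.687
finger_force: 44.6
```

Contact felt (force rose by ~7 N). Opening slowly.

```bash
python3 -m handwheel '[[0,0,0.004,0,0,0,0.36],[0,0,0.003,0,0,0,0.42],[0,0,0.002,0,0,0,0.5],[0,0,0,0,0,0,0.6],[0,0,0,0,0,0,0.65],[0,0,0,0,0,0,0.65],[0,0,0,0,0,0,0.65]]'; python3 -m handwheel '[[0,0,-0.03,0,0,0,0.65],[0,0,-0.08,0,0,0,0.65],[0,0,-0.2,0,0,0,0.65],[0,0,-0.4,0,0,0,0.65],[0,0,-0.4,0,0,0,0.65],[0,0,-0.4,0,0,0,0.65]]'; python3 -c "
from h import *
rows((.3,.25,.3,6.8),(.4,.126,.25,6.8),(.39,.1255,.085,6.8))"
```

```text
time: 10.18
eef_pos: [0.5509, 0.207, 0.072]
tcp_rot: [0.663, 0.748, -0.0, -0.0]
contact_force: [-0.4, 0.5, -0.6]
opening: 0.829
finger_force: 0.0
time: 10.92
eef_pos: [0.5521, 0.2072, 0.2353]
tcp_rot: [0.663, 0.748, 0.002, 0.002]
contact_force: [-0.5, 0.0, -0.9]
opening: 0.824
finger_force: 0.0
(0.3, 0.25, 0.3, 6.8) [0.1817, -0.6121, -0.1648, 0.0017, -0.0001, 0.0004]
(0.4, 0.126, 0.25, 6.8) [-0.1561, -0.4017, -0.0388, 0.0017, -0.0001, 0.0004]
(0.39, 0.1255, 0.085, 6.8) [-0.1545, -0.4289, 0.3736, 0.0017, -0.0001, 0.0004]
```

```bash
python3 -m handwheel '[[-0.05,-0.36,0,0,0,0,0.65],[-0.11,-0.36,0,0,0,-0.2,-1],[-0.11,-0.36,0,0,0,-0.4,-1],[-0.11,-0.36,0,0,0,-0.5,-1],[-0.11,-0.36,0,0,0,-0.5,-1],[-0.11,-0.36,0,0,0,-0.5,-1],[-0.11,-0.36,0,0,0,-0.5,-1],[-0.11,-0.36,0,0,0,-0.5,-1],[-0.11,-0.36,0,0,0,-0.5,-1],[-0.11,-0.36,0,0,0,-0.5,-1],[-0.11,-0.36,0,0,0,-0.5,-1]]' 30; python3 -c "
from h import *
rows((.43,.161,.2,96.8),(.43,.161,.106,96.8)); a=snap('top','t3'); b=snap('side','s3'); cv2.imwrite('pics/c3.png',np.hstack([cv2.resize(b[160:360,90:290],(480,480)),cv2.resize(a[150:270,90:170],(320,480))]))"
```

```text
time: 12.3
eef_pos: [0.4123, 0.146, 0.2301]
tcp_rot: [-0.06, 0.998, -0.0, -0.002]
contact_force: [-0.1, 0.0, -0.1]
opening: 0.001
finger_force: 0.0
(0.43, 0.161, 0.2, 96.8) [-0.0488, 0.0321, 0.0749, 0.0, -0.0014, 0.0001]
(0.43, 0.161, 0.106, 96.8) [-0.0498, 0.0321, 0.3099, 0.0, -0.0014, 0.0001]
```

View pics/c3.png

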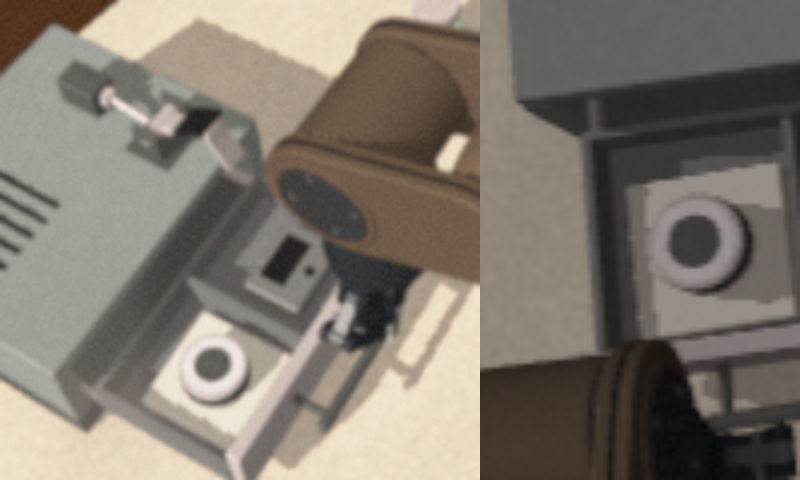

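The tin sits near the middle of the brick (right panel (695,240)). Next, down in front of the drawer face above the handle.

```bash
python3 -m handwheel '[[-0.045,0.032,0.1,0,0,0,-1],[-0.045,0.032,0.2,0,0,0,-1],[-0.045,0.032,0.27,0,0,0,-1],[-0.045,0.032,0.31,0,0,0,-1],[-0.045,0.032,0.31,0,0,0,-1]]';  python3 -m handwheel '[[-0.04,0,0,0,0,0,-1],[-0.07,0,0,0,0,0,-1],[-0.09,0,0,0,0,0,-1],[-0.11,0,0,0,0,0,-1],[-0.13,0,0,0,0,0,-1],[-0.15,0,0,0,0,0,-1],[-0.18,0,0,0,0,0,-1],[-0.21,0,0,0,0,0,-1],[-0.24,0,0,0,0,0,-1],[-0.27,0,0,0,0,0,-1],[-0.3,0,0,0,0,0,-1],[-0.3,0,0,0,0,0,-1]]'; python3 -c "
from h import *
snap('top','t4'); b=snap('side','s4'); cv2.imwrite('pics/c4.png',cv2.resize(b[160:360,90:290],(560,560)))"
```

```text
time: 13.02
eef_pos: [0.429, 0.1608, 0.1072]
tcp_rot: [-0.06, 0.998, -0.0, -0.001]
contact_force: [-0.3, 0.1, -0.3]
opening: 0.004
finger_force: 0.0
time: 14.52
eef_pos: [0.5507, 0.1752, 0.1087]
tcp_rot: [-0.06, 0.998, -0.0, 0.001]
contact_force: [-0.2, 0.4, 0.1]
opening: 0.0
finger_force: 0.0
```

View pics/c4.png

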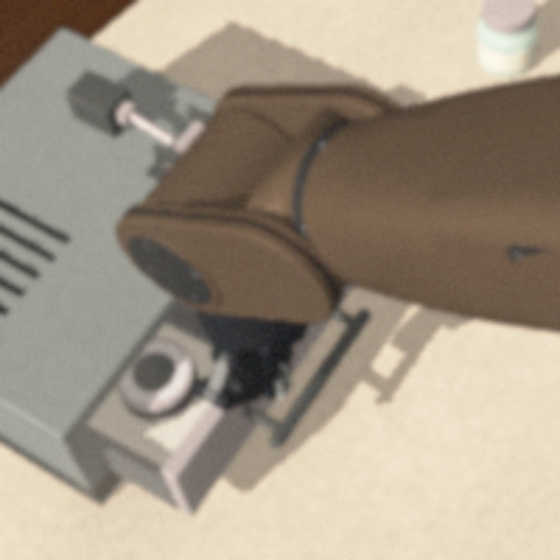

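The drawer follows the fingers and the tin is still on the brick. Continuing.

```bash
python3 -m handwheel '[[-0.02,0,0,0,0,0,-1],[-0.04,0,0,0,0,0,-1],[-0.06,0,0,0,0,0,-1],[-0.08,0,0,0,0,0,-1],[-0.1,0,0,0,0,0,-1],[-0.12,0,0,0,0,0,-1],[-0.14,0,0,0,0,0,-1],[-0.16,0,0,0,0,0,-1],[-0.175,0,0,0,0,0,-1],[-0.185,0,0,0,0,0,-1],[-0.19,0,0,0,0,0,-1],[-0.19,0,0,0,0,0,-1]]';  python3 -m handwheel '[[-0.005,0,0,0,0,0,-1],[-0.01,0,0,0,0,0,-1],[-0.015,0,0,0,0,0,-1],[-0.015,0,0,0,0,0,-1]]'
```

```text
time: 16.12
eef_pos: [0.625, 0.1844, 0.1087]
tcp_rot: [-0.06, 0.998, 0.0, 0.001]
contact_force: [-0.8, -0.2, 0.1]
opening: 0.001
finger_force: 0.1
time: 16.62
eef_pos: [0.631, 0.1852, 0.1085]
tcp_rot: [-0.06, 0.998, 0.0, 0.001]
contact_force: [-0.1, -0.4, -0.6]
opening: -0.001
finger_force: 0.0
```

```bash
python3 -m handwheel '[[-0.005,0,0,0,0,0,-1],[-0.01,0,0,0,0,0,-1],[-0.01,0,0,0,0,0,-1]]';  python3 -m handwheel '[[-0.005,0,0,0,0,0,-1],[-0.01,0,0,0,0,0,-1],[-0.01,0,0,0,0,0,-1]]'
```

```text
time: 17.0
eef_pos: [0.6329, 0.1855, 0.1084]
tcp_rot: [-0.06, 0.998, -0.0, -0.003]
contact_force: [-6.6, -1.3, 5.2]
opening: 0.002
finger_force: 3.5
time: 17.38
eef_pos: [0.6329, 0.1855, 0.1084]
tcp_rot: [-0.06, 0.998, -0.001, -0.009]
contact_force: [-20.5, -5.1, 13.8]
opening: -0.0
finger_force: 10.4
```

Firm stop at TCP x=0.633, so the drawer is shut. Backing off and rising.

```bash
python3 -m handwheel '[[0.04,0,0,0,0,0,-1],[0.1,0,0,0,0,0,-1],[0.12,0,-0.15,0,0,0,-1],[0.3,0,-0.38,0,0,0,-1],[0.45,0,-0.38,0,0,0,-1],[0.45,0,-0.38,0,0,0,-1],[0.45,0,-0.38,0,0,0,-1],[0.45,0,-0.38,0,0,0,-1]]'; python3 -c "
from h import *
rows((.6676,.0678,.25,96.8),(.6676,.0678,.171,96.8)); a=snap('top','t5'); b=snap('side','s5'); cv2.imwrite('pics/c5.png',np.hstack([cv2.resize(b[160:340,60:220],(480,540)),cv2.resize(a[70:250,130:236],(318,540))]))
print(proj('top',(.6756,.0687,.18)),proj('side',(.6756,.0687,.18)))"
```

```text
time: 18.38
eef_pos: [0.4602, 0.1646, 0.2603]
tcp_rot: [-0.06, 0.998, 0.0, 0.001]
contact_force: [1.2, -0.1, 0.1]
opening: 0.006
finger_force: 0.0
(0.6676, 0.0678, 0.25, 96.8) [-0.4858, -0.3022, 0.0265, -0.0, 0.0004, 0.0004]
(0.6676, 0.0678, 0.171, 96.8) [-0.4855, -0.3022, 0.224, -0.0, 0.0004, 0.0004]
[192.23916746 147.23453411] [172.09887799 209.14118536]
```

View pics/c5.png

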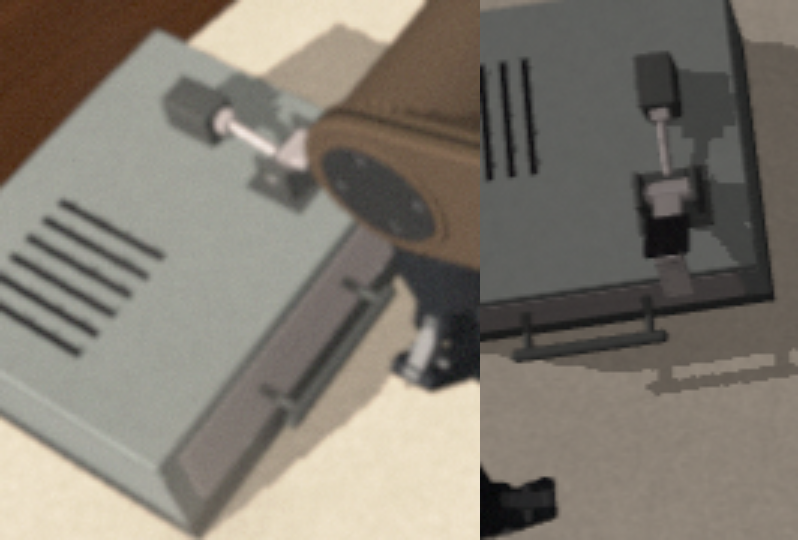

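The drawer is flush. The pad shows at top pixel (192,149), against (192,147) predicted. Moving over it and pressing.

```bash
python3 -m handwheel '[[-0.15,-0.1,0,0,0,0,-1],[-0.3,-0.2,0,0,0,0,-1],[-0.42,-0.28,0,0,0,0,-1],[-0.484,-0.302,0.02,0,0,0,-1],[-0.484,-0.302,0.08,0,0,0,-1],[-0.484,-0.302,0.11,0,0,0,-1],[-0.484,-0.302,0.14,0,0,0,-1],[-0.484,-0.302,0.16,0,0,0,-1],[-0.484,-0.302,0.18,0,0,0,-1],[-0.484,-0.302,0.195,0,0,0,-1],[-0.484,-0.302,0.21,0,0,0,-1],[-0.484,-0.302,0.21,0,0,0,-1]]';python3 -m handwheel '[[0,0,0.006,0,0,0,-1],[0,0,0.008,0,0,0,-1],[0,0,0.008,0,0,0,-1]]'
```

```text
time: 19.98
eef_pos: [0.6657, 0.068, 0.175]
tcp_rot: [-0.06, 0.998, 0.0, -0.001]
contact_force: [0.2, 0.4, 0.6]
opening: -0.001
finger_force: 0.0
time: 20.35
eef_pos: [0.6665, 0.0678, 0.174]
tcp_rot: [-0.06, 0.998, -0.0, 0.0]
contact_force: [-0.7, 0.5, 3.9]
opening: -0.003
finger_force: 2.0
```

```bash
python3 -m handwheel '[[0,0,0.004,0,0,0,-1],[0,0,-0.05,0,0,0,-1],[0,0,-0.2,0,0,0,-1],[0.3,0.3,-0.3,0,0,0,-1],[0.6,0.5,-0.3,0,0,0,-1],[0.6,0.5,-0.3,0,0,0,-1],[0.6,0.5,-0.3,0,0,0,-1],[0.6,0.6,-0.3,0,0,0,-1],[0.6,0.6,-0.3,0,0,0,-1]]'; python3 -c "
from h import *
a=snap('top','t6'); b=snap('side','s6'); cv2.imwrite('pics/c6.png',np.hstack([cv2.resize(b[160:340,60:220],(480,540)),cv2.resize(a[70:250,130:236],(318,540))]))"
```

```text
time: 21.48
eef_pos: [0.3975, 0.279, 0.2944]
tcp_rot: [-0.061, 0.998, 0.001, 0.001]
contact_force: [-0.0, -0.3, 0.0]
opening: -0.001
finger_force: 0.0
```

View pics/c6.png

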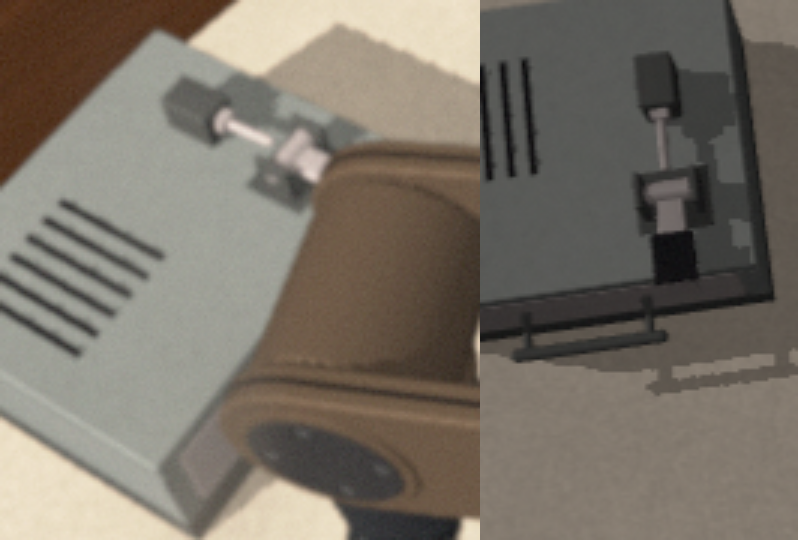

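The pad is now level, at panel (676,258), and the hook is hidden below it. The lever stays down and the drawer is shut, so I'm handing in.

```bash
python3 -c "
from h import *
print(ctrl.sign_off())"
```

```text
the job is handed in; nothing more can be done
None
```

I set the tin down on the ice brick and let go, slid the drawer shut, and pressed the latch down, where it stays by itself; the job is handed in at about 21.5 s, but the hand-in returned no verdict, and the tin can't be seen now that the drawer is shut.

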